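# Take the glued phones out of the pressing stack

## Task

The glue on the two repaired phones has set: take the pressing stack apart from the top down, one piece at a time, each straight to its own place. The brass weight goes into the round well of the wooden block, the small phone flat into the yellow cradle, the orange pressing plate flat onto the steel rest, orange face up, and the large phone flat into the white cradle. Keep the pieces level while you carry them, do not drop them, and leave the black glue bottle and the blue wire spool where they stand.

Things in the scene. Friction and masses are not known exactly. Their poses are not given: they have to be found in the camera images.
- brass_weight: brass weight, top of the stack: round body 42 mm in diameter, 20 mm high, with a thin rubber foot; neck 14 mm in diameter up to 28 mm; grip knob 22 mm in diameter from 28 to 46 mm (top). About 0.26 kg. Stands on the small phone near its middle. Origin: centre of its underside, z up.
- small_phone: small teal phone, 104 x 52 mm, body 8 mm thick, black camera window 1 mm proud near one end; second from the top, back up on the pressing plate, overhanging it by some 7 mm at both ends. About 0.12 kg. Origin: centre of underside; x along its length, z up.
- pressing_plate: pressing plate, 90 x 66 x 8 mm: aluminium, upper 2 mm orange; third from the top, between the phones, seen from above as an orange strip along both long sides of the small phone. About 0.12 kg; grip it across its 66 mm. Origin: centre of underside; x along its 90 mm, z up.
- large_phone: large teal phone, 118 x 62 mm, body 8 mm thick, bottom of the stack, ends showing. 0.13 kg. Lies in a fixed aluminium jig on a cork bed 44 mm wide, top 16 mm above the desk; black corner stops (17 mm along each side, 22 mm high, 1.5 mm play); the jig's plate beside the bed is 8 mm high. Lift straight up. Origin: centre of underside; x along its length, z up.
- weight_block: light wooden block, 84 x 84 x 20 mm, with a round well 54 mm in diameter and 10 mm deep in the middle of its top: place of the weight. The well's floor is 10 mm above the desk. Fixed. Origin: centre of its underside, on the desk, z up.
- small_cradle: yellow cradle, 139 x 87 mm, for the small phone: pocket 115 x 63 mm, pad 36 mm wide. Corner stops bound it, each 17 mm long along both sides, tops 20 mm above the desk; between them the sides are open. Pad top 14 mm, base beside the pad 8 mm above the desk. Fixed. Origin: centre of underside, on the desk; x along its length, z up; phone belongs at x = y = 0, lengthwise, either end first.
- plate_rest: steel rest, 106 x 74 mm, for the pressing plate: 2 mm sheet, its ends turned up 14 mm high, 102 mm apart inside, sides open; two rubber strips 50 mm wide, tops 8 mm above the desk, carry the plate. Fixed. Origin: centre of underside, on the desk; x from end to end, z up; plate belongs at x = y = 0, its 90 mm along x.
- large_cradle: white cradle, 153 x 97 mm, for the large phone: pocket 129 x 73 mm, pad 44 mm wide. Corner stops bound it, each 17 mm long along both sides, tops 20 mm above the desk; between them the sides are open. Pad top 14 mm, base beside the pad 8 mm above the desk. Fixed. Origin: centre of underside, on the desk; x along its length, z up; phone belongs at x = y = 0, lengthwise, either end first.
- glue_bottle: black glue bottle, 27 mm in diameter, 86 mm high, standing loose (bystander). Origin: centre of its underside.
- wire_spool: blue wire spool, 46 mm in diameter, 22 mm high, standing loose (bystander). Origin: centre of its underside.
There are look-alikes about, which are no part of the job. Leave any green look-alike of the small_phone alone. Of the things that look like the brass_weight, the larger one is meant.

How it is judged:
By the outcome, as a careful person would: the job done as asked, in the order asked, and still so for the second after the job is handed in, with the robot touching nothing.
It also fails if it takes over 120 s, if anything falls off the work surface, if the arm or the gripper's body presses on something with over 40 N, if the wrist force passes 120 N, or if a joint passes its speed limit or range.

## Robot

A 6-joint arm with a two-finger parallel gripper is mounted at the origin on a cart in front of the work surface, level with it; the furniture and walls round the work are solid. World frame = base frame: x ahead of the robot, y to its left, z up, the work surface at z = 0. Lengths are in m, angles in degrees, forces in N, time in s.
With the tool pointing down it reaches from about 0.375 to 0.925 m from the base axis. Payload 5.7 kg.
Tool frame: the origin (TCP) lies midway between the tips of the shut fingers; the grasp point (between the pads) lies 19 mm behind it; z points along the fingers, y is the line along which they close (so a half turn about z gives the same grasp; the last joint's range is limited). The gripper opens to 88 mm and grips with 3 to 60 N. Pads are 20 mm wide; open, the fingers measure 115 mm over their backs; the gripper's body (75 mm by 178 mm) begins 61 mm behind the grasp point.
Start: joints at [-73.745, 20.558, 86.54, -0, 72.909, -6.595], TCP at [0.233, -0.553, 0.223] pointing down, gripper open.
Joint ranges: [-170.27, 170.27], [-57.76, 135], [12.27, 136.19], [-55.21, 235.2], [11.17, 155.16], [-170.74, 170.74]. Speed limits (degrees/s): [136.94, 136.94, 180, 180, 180, 180].

## Interface

Orientations are given as a 3x3 rotation matrix whose columns are the frame's x, y, z axes.
In Python, from plant import get_obs, eyes, ticket gives the robot as it stands.
- The arm moves only by the shell command python3 -m handwheel 'ROWS'. ROWS is a JSON object of lists of equal length, an entry for each row: "delta_pos": the shift along the tool's x, y, z in mm, a list of three; "angular": the turn, a rotation vector about the tool's x, y, z in rad, a list of three; "hand": the opening, from -1 (shut) to 1 (fully open). In form: {"delta_pos": [[dx, dy, dz], ...], "angular": [[rx, ry, rz], ...], "hand": [hand, ...]}. A call has 1 to 10 rows; each row is the pose to reach, as a shift and turn from the pose commanded when the call began, along the tool's axes at that moment; what a row does not reach only later rows make up. A row lasts 1/12 s, in which the tool goes at most 41.7 mm and 7.16 degrees, less where a joint would pass 70% of its speed; a pose out of reach is approached as far as the arm can. A call with a gripper value outside its range is refused whole. The fingers move at their own pace and stop on an object; the grip force is fixed at half the most. Time passes only in rows, so rows that repeat a pose let the fingers close. It gives the time, the measured TCP pose, the force, the opening and the grip force at its end, in the units of the state.
- get_obs(): the state, without advancing time (a new reading comes with each control period).
- eyes.grab_frame(name): name is "scene" or "top" or "wrist"; returns (picture, depth): 420x560x3 uint8, red, green, blue; 420x560 float32, m along the optical axis (not along the pixel's ray), 0 where there is no reading.
- eyes.camera_model(name): a dict with "fx", "fy", "cx", "cy" (pixels), "k1" (the pictures are not rectified: a ray, as slopes to the right and down, at radius r is drawn at 1 + k1 r^2 times it, then the intrinsics apply), "R" (3x3) and "t" (3): a world point X has camera coordinates R X + t. Camera axes: x right, y down, z forward; pixel columns grow to the right and rows downward; lengths in m; the calibration is good to about 2 mm. A picture is of the moment at which its call begins: read the wrist's pose just before it. camera_model takes no time and is no camera call; for the wrist camera it gives the pose at the moment of the call.
- ticket.sign_off(): hands the job in; it is judged then, once.
The state is a dict: "t": time; "joints": joint angles; "joint_velocities": joint speeds; "tau": joint torques, N m; "tool_pos": TCP position; "eef_rot": TCP orientation; "force": force on the tool from outside, world axes, zero at the start; "wrist_torque": the same for the moment, N m; "gripper_width": finger opening in m; "finger_force": force on a finger pad.
Only numpy, scipy, OpenCV 4.12 (cv2) and the standard library are available. Lean on these libraries where they do the work, as an engineer would, in place of code of your own. Each camera call takes 0.05 s, during which the arm holds its last target. There are 200 camera calls.

## Working session

There is one attempt and no reset: what is moved stays moved. The work goes in short steps, Python scripts to look and compute and a shell command to move; the robot and the scene stay as the last step left them, time stands still between calls to the robot, and variables do not carry over. Pictures are saved under pics/ and viewed, at most 14 in all, crops included, and the job is handed in when it is done.

```bash
ls; mkdir -p pics
python3 - <<'E'
from plant import get_obs, eyes
import cv2,numpy as np
o=get_obs();print(o['t'],o['tool_pos'],o['eef_rot'],o['gripper_width'])
for n in('top','scene'):
    p,d=eyes.grab_frame(n);cv2.imwrite(f'pics/{n}0.png',p[:,:,::-1]);np.savez(f'pics/{n}0.npz',p=p,d=d)
    m=eyes.camera_model(n);print(n,m)
E
```

```text
pics
0.0 [ 0.23280216 -0.55226182  0.22182633] [[ 9.21518073e-01  3.88335120e-01 -5.25652675e-04]
 [ 3.88335430e-01 -9.21516463e-01  1.73290775e-03]
 [ 1.88551344e-04 -1.80103537e-03 -9.99998360e-01]] 0.08758539795248746
top {'fx': 441.88711224489356, 'fy': 441.88711224489356, 'cx': 275.38948230305385, 'cy': 211.6639888771337, 'k1': -0.12108876283632254, 'R': array([[ 0.02606304, -0.99953581,  0.01577584],
       [-0.98839972, -0.02812826, -0.14924743],
       [ 0.1496219 , -0.01170299, -0.98867402]]), 't': array([-0.10238388,  0.52229669,  1.53973572])}
scene {'fx': 444.8919235851234, 'fy': 444.8919235851234, 'cx': 280.60051403023584, 'cy': 208.57016606407075, 'k1': -0.052126168798443825, 'R': array([[ 0.47612712, -0.87924296,  0.01532285],
       [-0.51454589, -0.29268239, -0.80596497],
       [ 0.71312375,  0.37585747, -0.59176488]]), 't': array([-0.33424835,  0.31053662,  0.87285897])}
```

View pics/top0.png

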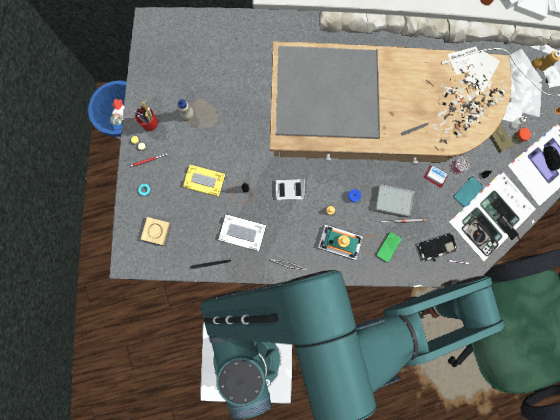

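View pics/scene0.png

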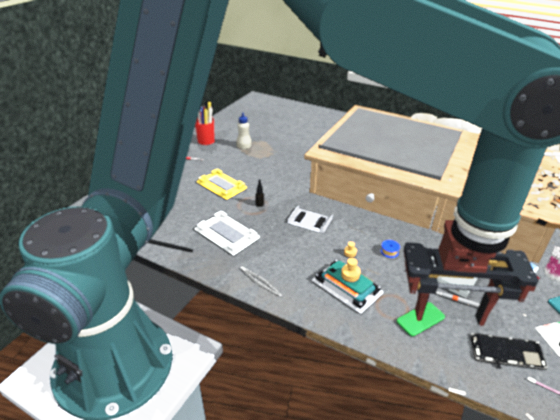

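The top view shows the following:
- **Stack:** at (343,241), with the brass weight on top of it. The smaller brass look-alike is at (331,211).
- **Green look-alike phone:** (389,247).
- **Places:** yellow cradle (204,180), white cradle (242,233), block (155,231), steel rest (290,189).
- **Bystanders:** bottle (245,187), spool (354,195).

I choose the large weight on the stack and check it in crops.

```bash
cat > h.py <<'E'
import numpy as np,cv2
from plant import get_obs,eyes
def K(m): return np.array([[m['fx'],0,m['cx']],[0,m['fy'],m['cy']],[0,0,1]])
def rays(m,uv):
    D=np.array([m['k1'],0,0,0,0.])
    return cv2.undistortPoints(np.array(uv,float).reshape(-1,1,2),K(m),D).reshape(-1,2)
def onplane(m,uv,z):
    r=rays(m,uv);d=np.c_[r,np.ones(len(r))]@m['R'];c=-m['R'].T@m['t']
    return c+d*((z-c[2])/d[:,2])[:,None]
def bydepth(m,uv,dep):
    r=rays(m,uv);P=np.c_[r,np.ones(len(r))]*np.array(dep)[:,None]
    return (P-m['t'])@m['R']
def proj(m,X):
    return cv2.projectPoints(np.array(X,float).reshape(-1,3),cv2.Rodrigues(m['R'])[0],m['t'],K(m),np.array([m['k1'],0,0,0,0.]))[0].reshape(-1,2)
E
python3 - <<'E'
import numpy as np,cv2
p=np.load('pics/top0.npz')['p'][:,:,::-1]
a=cv2.resize(p[160:260,130:280],(750,500),interpolation=cv2.INTER_CUBIC) #5x
b=cv2.resize(p[170:270,270:410],(784,560),interpolation=cv2.INTER_CUBIC) #5.6x
cv2.imwrite('pics/ca.png',a);cv2.imwrite('pics/cb.png',b)
E
```

```text
(no output)
```

View pics/ca.png

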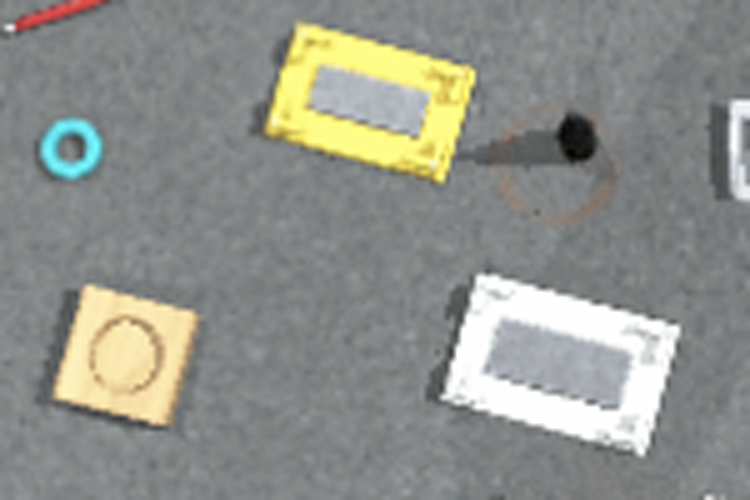

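View pics/cb.png

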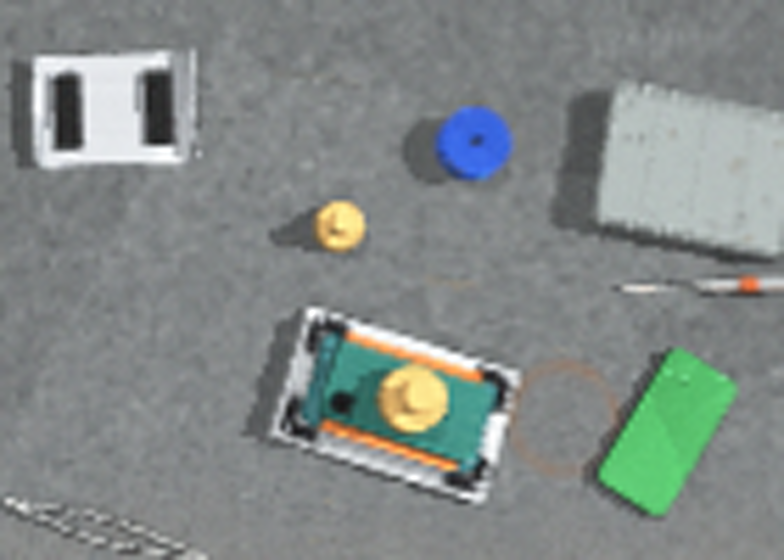

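Crop A has the block centre at (126,355), the yellow cradle's corners at (298,25) to (444,184), and the white cradle's at (480,272) to (645,455). Crop B has the large weight on the stack at about (413,395), with its knob 22 px wide or more. The small look-alike is at (340,226), so the weight on the stack is the right one.

Run:
```python
from h import *
m=eyes.camera_model('top');d=np.load('pics/top0.npz')['d']
A=lambda q:np.array(q)/5-.4+np.array([130,160]); B=lambda q:np.array(q)/5.6-.41+np.array([270,170])
def f(n,uv,z):
    X=onplane(m,uv,z);c=X.mean(0);e=[np.linalg.norm(X[(i+1)%4]-X[i])*1e3 for i in range(4)]
    v=X[1]-X[0]+X[2]-X[3];print(n,c.round(4),np.round(e,1),'xang',np.degrees(np.arctan2(v[1],v[0])).round(1))
f('block',A([(85,285),(198,313),(168,427),(53,400)]),.02)
f('yellow',A([(298,25),(475,70),(444,184),(266,134)]),.01)
f('white',A([(480,272),(680,325),(645,455),(442,400)]),.01)
f('rest',B([(35,58),(193,52),(190,160),(42,165)]),.01)
f('jig',B([(308,308),(520,372),(488,502),(275,437)]),.01)
f('phone',B([(328,335),(497,383),(475,465),(303,417)]),.04)
for n,uv,z in(('well',A([(126,355)]),.02),('knob',B([(413,390)]),.086),('small',B([(338,222)]),.03),('spool',B([(475,143)]),.022),('bottle',A([(577,132)]),.08)):
    u=uv[0].round().astype(int);print(n,onplane(m,uv,z).round(4),'depth',bydepth(m,uv,[d[u[1],u[0]]]).round(4))
o=get_obs();mw=eyes.camera_model('wrist');c=-mw['R'].T@mw['t'];R=o['eef_rot']
print('cam in tool',R.T@(c-o['tool_pos']),R.T@mw['R'].T,mw['fx'])
```

```text
block [0.4455 0.3458 0.02  ] [86.3 84.9 87.  86.3] xang -101.6
yellow [0.6393 0.1789 0.01  ] [136.9  88.3 137.5  85.3] xang -103.6
white [0.4511 0.0306 0.01  ] [150.7  97.5 152.   97. ] xang -103.4
rest [ 0.6153 -0.1405  0.01  ] [104.3  72.5  97.   71.7] xang -86.2
jig [ 0.4255 -0.328   0.01  ] [144.3  87.4 144.   86.8] xang -105.5
phone [ 0.426 -0.325  0.04 ] [112.2  54.4 113.5  54.9] xang -104.3
well [[0.4463 0.3457 0.02  ]] depth [[0.448  0.3502 0.0029]]
knob [[ 0.4283 -0.3249  0.086 ]] depth [[ 0.4284 -0.3252  0.0846]]
small [[ 0.5409 -0.2852  0.03  ]] depth [[ 0.5401 -0.2844  0.0352]]
spool [[ 0.5971 -0.3761  0.022 ]] depth [[ 0.5969 -0.3759  0.0229]]
bottle [[0.607  0.0215 0.08  ]] depth [[0.6107 0.0226 0.0621]]
cam in tool [ 0.067608   -0.00035036 -0.16185473] [[-1.06384584e-04 -9.68555013e-01 -2.48799469e-01]
 [ 9.99999972e-01 -5.03376707e-05 -2.31631432e-04]
 [ 2.11823799e-04 -2.48799487e-01  9.68554991e-01]] 315.6502191961212
```

```bash
cat >> h.py <<'E'
from scipy.spatial.transform import Rotation as Ro
def go(x,y,z,yang=None):
    """shift (mm, tool axes) and rotvec to reach TCP at x,y,z, tool down, closing axis at yang deg (nearest half turn)"""
    o=get_obs();R=o['eef_rot'];cur=np.degrees(np.arctan2(R[1,1],R[0,1]))
    if yang is None: yang=cur
    yang=cur+(yang-cur+90)%180-90;a=np.radians(yang)
    Y=np.array([np.cos(a),np.sin(a),0]);Z=np.array([0,0,-1.]);T=np.c_[np.cross(Y,Z),Y,Z]
    d=R.T@(np.array([x,y,z])-o['tool_pos'])*1e3;r=Ro.from_matrix(R.T@T).as_rotvec()
    print('t%.2f'%o['t'],'delta',d.round(1),'len %.0f'%np.linalg.norm(d),'rot',r.round(4),'deg %.1f'%np.degrees(np.linalg.norm(r)),'j6 %.0f'%o['joints'][5])
E
python3 - <<'E'
from h import *
go(.427,-.325,.222,-14.5)
m=eyes.camera_model('top');d=np.load('pics/top0.npz')['d']
for u in((290,150),(290,142),(290,158),(240,145)):print(u,bydepth(m,[u],[d[u[1],u[0]]]).round(3))
E
```

```text
t0.10 delta [ 2.672e+02 -1.341e+02  2.000e-01] len 299 rot [-1.400e-03 -9.000e-04 -9.189e-01] deg 52.6 j6 -7
(290, 150) [[ 0.729 -0.132  0.128]]
(290, 142) [[ 0.752 -0.131  0.145]]
(290, 158) [[ 0.738 -0.138 -0.007]]
(240, 145) [[ 0.782  0.051 -0.005]]
```

```bash
python3 -m handwheel '{"delta_pos":[[267,-134,0],[267,-134,0],[267,-134,0],[267,-134,0],[267,-134,0],[267,-134,0],[267,-134,0],[267,-134,0],[267,-134,0],[267,-134,0]],"angular":[[-0.0014,-0.0009,-0.919],[-0.0014,-0.0009,-0.919],[-0.0014,-0.0009,-0.919],[-0.0014,-0.0009,-0.919],[-0.0014,-0.0009,-0.919],[-0.0014,-0.0009,-0.919],[-0.0014,-0.0009,-0.919],[-0.0014,-0.0009,-0.919],[-0.0014,-0.0009,-0.919],[-0.0014,-0.0009,-0.919]],"hand":[1,1,1,1,1,1,1,1,1,1]}'
python3 - <<'E'
from h import *
o=get_obs();m=eyes.camera_model('wrist');p,d=eyes.grab_frame('wrist')
np.savez('pics/w1.npz',p=p,d=d,R=m['R'],t=m['t'])
cv2.imwrite('pics/w1.png',p[:,:,::-1]);go(.427,-.325,.222,-14.5)
# rendering of model check
print(proj(m,[[.427,-.325,.04],[.427,-.325,.086]]).round(1))
E
```

```text
t: 0.93
tool_pos: [0.427, -0.3254, 0.2224]
eef_rot: [[0.25, 0.968, -0.0], [0.968, -0.25, -0.002], [-0.002, 0.0, -1.0]]
force: [0.2, -0.4, -0.5]
gripper_width: 0.0875
finger_force: 0.0
t0.98 delta [1.2 0.2 0.4] len 1 rot [ 0.0001  0.0017 -0.0014] deg 0.1 j6 -30
[[278.6 193.5]
 [278.7 202.7]]
```

View pics/w1.png

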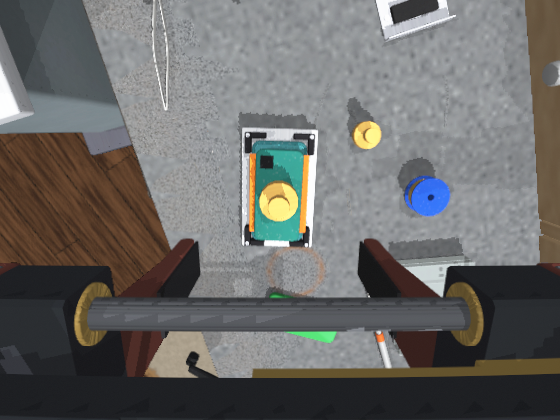

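The wrist view shows the stack at about (279,190), knob centre about (279,205), decoy weight (368,134), spool (427,197). I'll enlarge the stack.

Run:
```python
import numpy as np,cv2
p=np.load('pics/w1.npz')['p'][:,:,::-1]
cv2.imwrite('pics/w1c.png',cv2.resize(p[122:252,230:330],None,fx=4.6,fy=4.6,interpolation=cv2.INTER_CUBIC))
```

```text
(no output)
```

View pics/w1c.png

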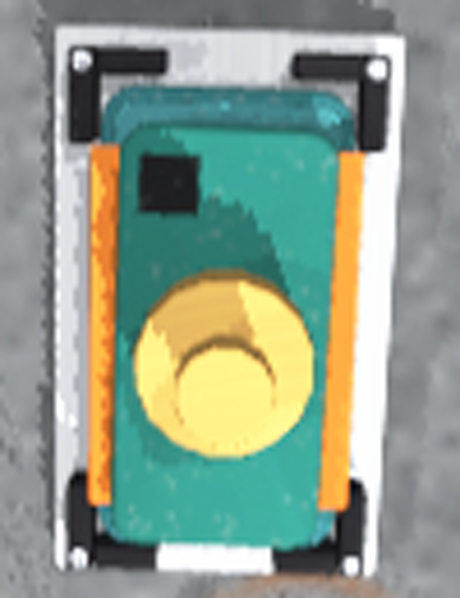

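Run:
```python
from h import *
w=np.load('pics/w1.npz');m=eyes.camera_model('wrist');m['R']=w['R'];m['t']=w['t'];d=w['d']
C=lambda q:np.array(q,float)/4.6-.39+np.array([230,122])
def f(n,uv,z):
    X=onplane(m,C(uv),z);c=X.mean(0);e=[np.linalg.norm(X[(i+1)%4]-X[i])*1e3 for i in range(4)]
    v=X[3]-X[0]+X[2]-X[1];print(n,c.round(4),np.round(e,1),'xang',np.degrees(np.arctan2(v[1],v[0])).round(1))
f('small',[(121,128),(340,128),(322,547),(111,547)],.040)
f('plate',[(92,146),(364,153),(347,511),(89,502)],.032)
f('jig',[(57,28),(404,35),(376,577),(58,570)],.008)
for n,u,z in(('knob',(227,387),.086),('body',(224,363),.060)):
    q=C([u]);i=q[0].round().astype(int);print(n,onplane(m,q,z).round(4),bydepth(m,q,[d[i[1],i[0]]]).round(4))
q=C([(250,180),(225,500),(230,105),(100,300)]);print(bydepth(m,q,[d[int(round(v)),int(round(u))] for u,v in q]).round(4))
go(.4285,-.3255,.1,-14.5)
```

```text
small [ 0.4256 -0.3283  0.04  ] [ 51.1 103.3  52.9 103.4] xang -106.4
plate [ 0.4258 -0.327   0.032 ] [65.2 90.1 65.8 89.4] xang -106.1
jig [ 0.426  -0.3269  0.008 ] [ 87.1 144.7  87.6 144.4] xang -105.9
knob [[ 0.4265 -0.328   0.086 ]] [[ 0.4265 -0.328   0.086 ]]
body [[ 0.4258 -0.3284  0.06  ]] [[ 0.4272 -0.3227  0.0867]]
[[ 0.4416 -0.2914  0.0417]
 [ 0.4162 -0.3662  0.0408]
 [ 0.4412 -0.2742  0.0243]
 [ 0.3987 -0.3114  0.0318]]
t0.98 delta [  1.3   1.7 122.4] len 122 rot [ 0.0001  0.0017 -0.0014] deg 0.1 j6 -30
```

Run:
```python
from h import *
go(.4263,-.3281,.065,-16.1)
```

```text
t0.98 delta [ -1.7   0.2 157.4] len 157 rot [0.0002 0.0017 0.0265] deg 1.5 j6 -30
```

```bash
python3 -m handwheel '{"delta_pos":[[-2,0,30],[-2,0,65],[-2,0,100],[-2,0,125],[-2,0,140],[-2,0,150],[-2,0,157],[-2,0,157],[-2,0,157],[-2,0,157]],"angular":[[0,0.0017,0.026],[0,0.0017,0.026],[0,0.0017,0.026],[0,0.0017,0.026],[0,0.0017,0.026],[0,0.0017,0.026],[0,0.0017,0.026],[0,0.0017,0.026],[0,0.0017,0.026],[0,0.0017,0.026]],"hand":[0.3,0.3,0.3,0.3,0.3,0.3,0.3,0.3,0.3,0.3]}'; python3 -c "
from h import *
go(.4263,-.3281,.065,-16.1)"
```

```text
t: 1.82
tool_pos: [0.4271, -0.3289, 0.0667]
eef_rot: [[0.276, 0.961, 0.002], [0.961, -0.276, -0.001], [-0.001, 0.003, -1.0]]
force: [-0.1, 0.4, 0.0]
gripper_width: 0.0569
finger_force: 0.0
t1.82 delta [ 0.5 -1.   1.7] len 2 rot [0.0026 0.0006 0.0014] deg 0.2 j6 -29
```

```bash
python3 -m handwheel '{"delta_pos":[[0.5,-1,1.5],[0.5,-1,1.5],[0.5,-1,1.5],[0.5,-1,1.5],[0.5,-1,1.5],[0.5,-1,1.5],[0.5,-1,1.5]],"angular":[[0,0,0],[0,0,0],[0,0,0],[0,0,0],[0,0,0],[0,0,0],[0,0,0]],"hand":[0.3,0.3,-1,-1,-1,-1,-1]}'; python3 -c "
from h import *
go(.4263,-.3281,.15,-16.1)"
```

```text
t: 2.4
tool_pos: [0.4258, -0.3271, 0.0642]
eef_rot: [[0.275, 0.961, 0.001], [0.961, -0.275, 0.0], [0.0, 0.001, -1.0]]
force: [0.2, 0.3, -0.1]
gripper_width: 0.0272
finger_force: 0.0
t2.40 delta [ -0.8   0.8 -85.8] len 86 rot [ 0.0008 -0.0004  0.0021] deg 0.1 j6 -29
```

```bash
python3 -m handwheel '{"delta_pos":[[0,0,0],[0,0,0],[0,0,0],[0,0,0],[0,0,0],[0,0,-5],[0,0,-15],[0,0,-40],[0,0,-70],[0,0,-100]],"angular":[[0,0,0],[0,0,0],[0,0,0],[0,0,0],[0,0,0],[0,0,0],[0,0,0],[0,0,0],[0,0,0],[0,0,0]],"hand":[-1,-1,-1,-1,-1,-1,-1,-1,-1,-1]}'; python3 -c "
from h import *
go(.446,.3455,.165,-12)"
```

```text
t: 3.23
tool_pos: [0.4248, -0.3264, 0.1653]
eef_rot: [[0.275, 0.961, -0.001], [0.961, -0.275, 0.002], [0.001, -0.001, -1.0]]
force: [0.3, -0.4, -1.6]
gripper_width: 0.0209
finger_force: 30.0
t3.23 delta [ 651.8 -164.7    1.4] len 672 rot [-0.001  -0.0014 -0.0696] deg 4.0 j6 -29
```

```bash
python3 -m handwheel '{"delta_pos":[[20,-5,0],[50,-13,0],[85,-21,0],[120,-30,0],[155,-39,0],[190,-48,0],[225,-57,0],[260,-66,0],[295,-75,0],[330,-83,0]],"angular":[[0,0,0],[0,0,0],[0,0,-0.01],[0,0,-0.02],[0,0,-0.02],[0,0,-0.03],[0,0,-0.04],[0,0,-0.05],[0,0,-0.06],[-0.001,-0.0014,-0.07]],"hand":[-1,-1,-1,-1,-1,-1,-1,-1,-1,-1]}'; python3 -c "
from h import *
go(.446,.3455,.165,-12)"
```

```text
t: 4.07
tool_pos: [0.4361, 0.0146, 0.165]
eef_rot: [[0.207, 0.978, 0.002], [0.978, -0.207, -0.002], [-0.001, 0.002, -1.0]]
force: [1.2, -0.2, -2.5]
gripper_width: 0.0207
finger_force: 30.0
t4.07 delta [325.8 -58.9  -0.5] len 331 rot [0.0021 0.0011 0.0006] deg 0.1 j6 5
```

```bash
python3 -m handwheel '{"delta_pos":[[40,-7,0],[80,-14,0],[120,-22,0],[160,-29,0],[200,-36,0],[240,-43,0],[275,-50,0],[300,-54,0],[318,-58,0],[326,-59,0]],"angular":[[0,0,0],[0,0,0],[0,0,0],[0,0,0],[0,0,0],[0,0,0],[0,0,0],[0.001,0,0],[0.001,0.001,0],[0.001,0.001,0]],"hand":[-1,-1,-1,-1,-1,-1,-1,-1,-1,-1]}'
python3 - <<'E'
from h import *
o=get_obs();m=eyes.camera_model('wrist');p,d=eyes.grab_frame('wrist')
np.savez('pics/w2.npz',p=p,d=d,R=m['R'],t=m['t'])
cv2.imwrite('pics/w2.png',cv2.resize(p[100:320,140:420,::-1],None,fx=2.5,fy=2.5,interpolation=cv2.INTER_CUBIC));go(.446,.3455,.036,-12)
E
```

```text
t: 4.9
tool_pos: [0.4463, 0.3467, 0.1644]
eef_rot: [[0.205, 0.979, 0.001], [0.979, -0.205, 0.001], [0.001, 0.001, -1.0]]
force: [-0.2, 0.5, -1.7]
gripper_width: 0.0209
finger_force: 30.0
t4.95 delta [ -1.5  -0.6 128.3] len 128 rot [ 0.0013 -0.0014  0.0025] deg 0.2 j6 43
```

View pics/w2.png

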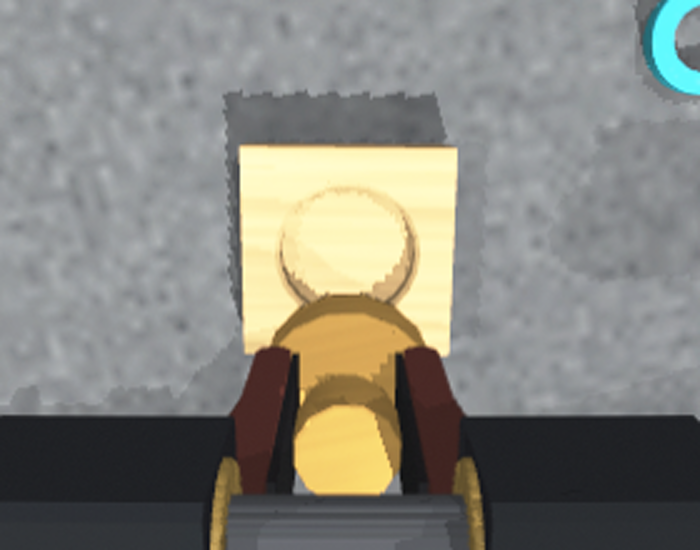

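The weight hangs level. The block's corners are at crop (239,146), (457,148), (449,356) and (247,354), and the well's rim runs from x=279 to x=415.

Run:
```python
from h import *
w=np.load('pics/w2.npz');m=eyes.camera_model('wrist');m['R']=w['R'];m['t']=w['t']
C=lambda q:np.array(q,float)/2.5-.3+np.array([140,100])
X=onplane(m,C([(239,146),(457,148),(449,356),(247,354)]),.02);print(X.mean(0),np.linalg.norm(np.diff(X,axis=0),axis=1))
Y=onplane(m,C([(279,250),(415,250),(347,187)]),.02);print(Y)
c=X.mean(0);go(c[0],c[1],.036,-12)
```

```text
[0.44670754 0.3468215  0.02      ] [0.08385309 0.08465541 0.08300901]
[[0.42025947 0.3542085  0.02      ]
 [0.47308069 0.34311381 0.02      ]
 [0.45181221 0.37317997 0.02      ]]
t4.95 delta [-1.000e-01 -2.000e-01  1.283e+02] len 128 rot [ 0.0013 -0.0014  0.0025] deg 0.2 j6 43
```

```bash
python3 -m handwheel '{"delta_pos":[[0,0,20],[0,0,50],[0,0,80],[0,0,105],[0,0,118],[0,0,124],[0,0,126],[0,0,128],[0,0,129],[0,0,129]],"angular":[[0,0,0],[0,0,0],[0,0,0],[0,0,0],[0,0,0],[0,0,0],[0,0,0],[0,0,0],[0,0,0],[0,0,0]],"hand":[-1,-1,-1,-1,-1,-1,-1,-1,-1,-1]}'
```

```text
t: 5.78
tool_pos: [0.4484, 0.3461, 0.0375]
eef_rot: [[0.21, 0.978, 0.004], [0.978, -0.21, 0.005], [0.006, 0.003, -1.0]]
force: [-3.7, 8.9, 13.0]
gripper_width: 0.0209
finger_force: 30.0
```

Run:
```python
from h import *
o=get_obs();print(o['tool_pos'],o['force'],o['wrist_torque'])
p,d=eyes.grab_frame('wrist');o=get_obs();print(o['tool_pos'],o['force'],o['wrist_torque'])
q,d2=eyes.grab_frame('scene');r,d3=eyes.grab_frame('top')
m=eyes.camera_model('scene');u=proj(m,[[.447,.346,.03]])[0].round().astype(int);print(u)
b=q[max(0,u[1]-45):u[1]+45,max(0,u[0]-45):u[0]+45]
im=np.hstack([cv2.resize(p[150:330,190:370],(400,400),interpolation=2),cv2.resize(b,(400,400),interpolation=2)])
cv2.imwrite('pics/w3.png',im[:,:,::-1])
```

```text
[0.44840985 0.34613748 0.03749569] [-3.73451517  8.89099521 13.01918617] [1.3434415  0.89824324 0.00713969]
[0.44840056 0.34608353 0.03754856] [-4.82843869  8.61812748 11.90344251] [ 1.37388217  0.85186966 -0.02607113]
[136 193]
```

View pics/w3.png

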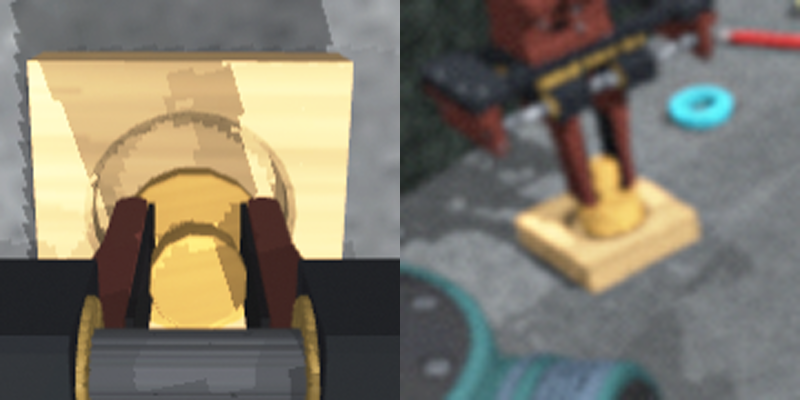

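The weight sits between the fingers and may be leaning on the well's near rim. I'll measure its offset: body's front edge at crop (195,168), rim at (192,112), (88,195) and (295,195).

Run:
```python
from h import *
m=eyes.camera_model('wrist')
C=lambda q:np.array(q,float)/2.2222-.3+np.array([190,150])
print('rim',onplane(m,C([(192,112),(88,195),(295,195)]),.02))
print('block far corners',onplane(m,C([(28,60),(354,63)]),.02))
for z in(.03,.034):print('front',z,onplane(m,C([(195,168)]),z))
print('knob',[onplane(m,C([(150,275),(245,275)]),z).round(4).tolist() for z in(.055,.06)])
```

```text
rim [[0.45293708 0.37476538 0.02      ]
 [0.42066169 0.35831335 0.02      ]
 [0.4752905  0.34654867 0.02      ]]
block far corners [[0.41454966 0.39702126 0.02      ]
 [0.49652559 0.37861117 0.02      ]]
front 0.03 [[0.45111658 0.36255877 0.03      ]]
front 0.034 [[0.45136705 0.36371602 0.034     ]]
knob [[[0.4376, 0.3475, 0.055], [0.4584, 0.343, 0.055]], [[0.4384, 0.3497, 0.06], [0.4585, 0.3454, 0.06]]]
```

The weight sits about 6 mm too far toward -y in the well and is rubbing the wall. I'll lift it, shift it and measure again.

```bash
python3 -m handwheel '{"delta_pos":[[0,0,-3],[0,0,-8],[0,0,-16],[0,0,-25],[0,0,-30],[0,0,-30],[0,0,-30]],"angular":[[0,0,0],[0,0,0],[0,0,0],[0,0,0],[0,0,0],[0,0,0],[0,0,0]],"hand":[-1,-1,-1,-1,-1,-1,-1]}'
python3 - <<'E'
from h import *
m=eyes.camera_model('wrist');p,d=eyes.grab_frame('wrist');q,d3=eyes.grab_frame('scene')
o=get_obs();print(o['tool_pos'],o['force'],o['wrist_torque'])
np.savez('pics/w4.npz',p=p,d=d,R=m['R'],t=m['t'])
b=q[133:223,91:181]
im=np.hstack([cv2.resize(p[150:330,190:370],(400,400),interpolation=2),cv2.resize(b,(400,400),interpolation=2)])
cv2.imwrite('pics/w4.png',im[:,:,::-1])
E
```

```text
t: 6.52
tool_pos: [0.4471, 0.344, 0.0653]
eef_rot: [[0.208, 0.978, 0.002], [0.978, -0.208, 0.0], [0.0, 0.002, -1.0]]
force: [-0.1, 1.2, -2.5]
gripper_width: 0.0213
finger_force: 30.0
[0.44653112 0.34384337 0.06460227] [ 0.61574788 -0.20931846 -2.2311654 ] [ 0.0140408  -0.11826664 -0.03796079]
```

View pics/w4.png

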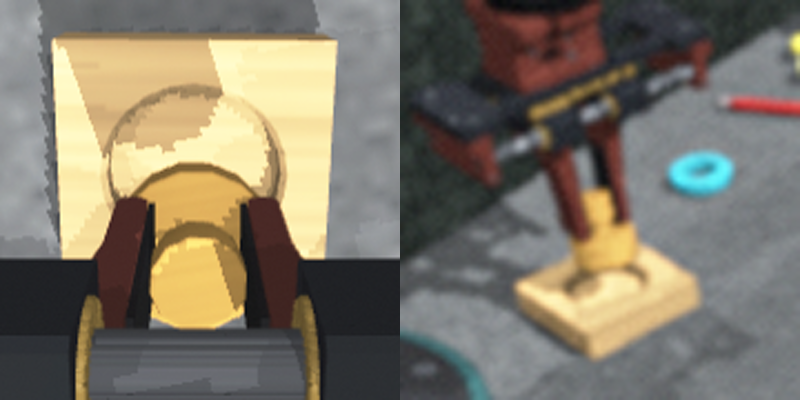

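The weight is clear and level: body front edge at (195,163), rim at (192,85), (103,165) and (283,160). I'll use depth for the true offsets.

Run:
```python
from h import *
w=np.load('pics/w4.npz');m=eyes.camera_model('wrist');m['R']=w['R'];m['t']=w['t'];d=w['d']
C=lambda q:np.array(q,float)/2.2222-.3+np.array([190,150])
for n,q in(('bodytop',[(195,185),(170,200),(220,200)]),('front',[(195,168)]),('knobtop',[(200,270)]),('block',[(75,100),(310,100)]),('well',[(170,150)])):
    c=C(q);print(n,bydepth(m,c,[d[int(round(v)),int(round(u))] for u,v in c]).round(4).tolist())
print('rim',onplane(m,C([(192,85),(103,165),(283,165)]),.02).round(4).tolist())
print('blk',onplane(m,C([(53,39),(337,41),(328,258),(61,258)]),.02).round(4).tolist())
for z in(.055,.06):print('front',z,onplane(m,C([(195,163)]),z))
```

```text
bodytop [[0.449, 0.3567, 0.0594], [0.4419, 0.354, 0.0592], [0.4543, 0.3516, 0.0598]]
front [[0.4496, 0.3595, 0.0542]]
knobtop [[0.448, 0.3467, 0.0879]]
block [[0.4164, 0.3777, 0.0196], [0.4856, 0.3632, 0.0205]]
well [[0.4401, 0.354, 0.01]]
rim [[0.4519, 0.3749, 0.02], [0.4198, 0.3562, 0.02], [0.4741, 0.3447, 0.02]]
blk [[0.4147, 0.3969, 0.02], [0.4965, 0.3789, 0.02], [0.4827, 0.3112, 0.02], [0.3992, 0.3289, 0.02]]
front 0.055 [[0.44989076 0.36102547 0.055     ]]
front 0.06 [[0.45020551 0.36246126 0.06      ]]
```

```bash
python3 -m handwheel '{"delta_pos":[[3,0,0],[6,-0.4,0],[6,-0.4,0],[6,-0.4,8],[6,-0.4,16],[6,-0.4,22],[6,-0.4,25],[6,-0.4,27],[6,-0.4,28],[6,-0.4,28]],"angular":[[0,0,0],[0,0,0],[0,0,0],[0,0,0],[0,0,0],[0,0,0],[0,0,0],[0,0,0],[0,0,0],[0,0,0]],"hand":[-1,-1,-1,-1,-1,-1,-1,-1,-1,-1]}'
```

```text
t: 7.45
tool_pos: [0.4475, 0.3499, 0.0365]
eef_rot: [[0.208, 0.978, 0.0], [0.978, -0.208, -0.0], [-0.0, 0.0, -1.0]]
force: [0.0, -0.5, -2.8]
gripper_width: 0.0209
finger_force: 30.0
```

No contact this time. I'll creep down to the floor.

```bash
python3 -m handwheel '{"delta_pos":[[0,0,0.5],[0,0,1],[0,0,1.3],[0,0,1.6],[0,0,1.6],[0,0,1.6]],"angular":[[0,0,0],[0,0,0],[0,0,0],[0,0,0],[0,0,0],[0,0,0]],"hand":[-1,-1,-1,-1,-1,-1]}'
```

```text
t: 7.95
tool_pos: [0.4476, 0.3501, 0.0353]
eef_rot: [[0.207, 0.978, 0.001], [0.978, -0.207, -0.0], [0.0, 0.001, -1.0]]
force: [0.1, 0.1, -2.9]
gripper_width: 0.0209
finger_force: 30.0
```

```bash
python3 -m handwheel '{"delta_pos":[[0,0,0.5],[0,0,1],[0,0,1.5],[0,0,1.5],[0,0,1.5]],"angular":[[0,0,0],[0,0,0],[0,0,0],[0,0,0],[0,0,0]],"hand":[-1,-1,-1,-1,-1]}'
```

```text
t: 8.37
tool_pos: [0.4477, 0.3499, 0.0343]
eef_rot: [[0.207, 0.978, 0.001], [0.978, -0.207, -0.0], [-0.0, 0.001, -1.0]]
force: [-0.8, -1.2, 5.0]
gripper_width: 0.0211
finger_force: 30.0
```

On the floor. Release and lift.

```bash
python3 -m handwheel '{"delta_pos":[[0,0,0],[0,0,0],[0,0,0],[0,0,0],[0,0,-2],[0,0,-10],[0,0,-30],[0,0,-60],[0,0,-95],[0,0,-130]],"angular":[[0,0,0],[0,0,0],[0,0,0],[0,0,0],[0,0,0],[0,0,0],[0,0,0],[0,0,0],[0,0,0],[0,0,0]],"hand":[0.1,0.1,0.1,0.1,0.1,0.1,0.1,0.1,0.4,0.4]}'
python3 - <<'E'
from h import *
m=eyes.camera_model('wrist');p,d=eyes.grab_frame('wrist')
o=get_obs();print(o['gripper_width'])
u=proj(m,[[.4466,.3476,.03]])[0].round().astype(int);print(u)
for du,dv in((0,0),(0,-12)):
    pass
b=d[max(0,u[1]-40):u[1]+40,max(0,u[0]-40):u[0]+40]
vv,uu=np.mgrid[max(0,u[1]-40):u[1]+40,max(0,u[0]-40):u[0]+40]
P=bydepth(m,np.c_[uu.ravel(),vv.ravel()],b.ravel())
k=(P[:,2]>.05)&(P[:,2]<.062);print('knob',P[k].mean(0),k.sum(),'maxz',P[(P[:,2]<.1),2].max())
k=(P[:,2]>.0275)&(P[:,2]<.034);print('bodytop',P[k].mean(0),P[k].min(0),P[k].max(0))
go(.43,0,.165,-14);go(.426,-.3285,.16,-16.2)
E
```

```text
t: 9.2
tool_pos: [0.4469, 0.3497, 0.1652]
eef_rot: [[0.207, 0.978, -0.0], [0.978, -0.207, -0.001], [-0.001, -0.0, -1.0]]
force: [0.8, 0.4, -0.3]
gripper_width: 0.0584
finger_force: 0.0
0.06058192754255969
[279 206]
knob [0.44527979 0.34460408 0.05541865] 462 maxz 0.057683740268605996
bodytop [0.44604705 0.34750854 0.02907299] [0.42445546 0.32337461 0.02751074] [0.46578288 0.36434601 0.03113123]
t9.25 delta [-348.9   52.6    5.5] len 353 rot [ 0.0081 -0.0072  0.0355] deg 2.1 j6 43
t9.25 delta [-671.1  116.8    8.7] len 681 rot [ 0.008  -0.0074  0.0739] deg 4.3 j6 43
```

The weight stands upright in the well. Back to the stack.

```bash
python3 -m handwheel '{"delta_pos":[[-25,4,0],[-60,10,0],[-100,17,0],[-140,24,0],[-180,31,0],[-220,38,0],[-260,45,0],[-300,52,0],[-335,57,0],[-370,62,0]],"angular":[[0,0,0],[0,0,0],[0,0,0.01],[0,0,0.02],[0,0,0.03],[0,0,0.04],[0,0,0.05],[0,0,0.06],[0,0,0.07],[0,0,0.073]],"hand":[0.6,0.6,0.6,0.6,0.6,0.6,0.6,0.6,0.6,0.6]}'; python3 -c "
from h import *
go(.426,-.3285,.16,-16.2)"
```

```text
t: 10.08
tool_pos: [0.4312, -0.0267, 0.1644]
eef_rot: [[0.279, 0.96, 0.002], [0.96, -0.279, -0.001], [0.0, 0.002, -1.0]]
force: [1.0, 0.6, 0.4]
gripper_width: 0.0701
finger_force: 0.0
t10.08 delta [-291.3   79.3    4.5] len 302 rot [ 0.002  -0.     -0.0001] deg 0.1 j6 3
```

```bash
python3 -m handwheel '{"delta_pos":[[-40,11,0],[-80,22,0],[-120,33,0],[-160,44,0],[-200,55,2],[-235,64,4],[-262,71,4],[-280,76,4],[-291,79,4],[-291,79,4]],"angular":[[0,0,0],[0,0,0],[0,0,0],[0,0,0],[0,0,0],[0,0,0],[0.001,0,0],[0.001,0,0],[0.001,0,0],[0.001,0,0]],"hand":[0.6,0.6,0.6,0.6,0.6,0.6,0.6,0.6,0.6,0.6]}'
python3 - <<'E'
from h import *
m=eyes.camera_model('wrist');p,d=eyes.grab_frame('wrist')
np.savez('pics/w5.npz',p=p,d=d,R=m['R'],t=m['t'])
vv,uu=np.mgrid[0:420,0:560];P=bydepth(m,np.c_[uu.ravel(),vv.ravel()],d.ravel());q=p.reshape(-1,3).astype(int)
near=(np.hypot(P[:,0]-.426,P[:,1]+.3275)<.09)
teal=near&(q[:,1]>q[:,0]+30)&(abs(q[:,1]-q[:,2])<70)
for n,k in(('small',teal&(P[:,2]>.037)&(P[:,2]<.046)),('plate',near&(q[:,0]>q[:,2]+80)&(P[:,2]>.026)&(P[:,2]<.037)),('stack',near&(P[:,2]>.0285)&(P[:,2]<.05))):
    r=cv2.minAreaRect(P[k,:2].astype(np.float32)*1000);print(n,k.sum(),np.round(r[0],1),np.round(r[1],1),round(r[2],1),P[k,2].mean().round(4))
go(.426,-.3285,.034,-16.2)
E
```

```text
t: 10.92
tool_pos: [0.4265, -0.3286, 0.1601]
eef_rot: [[0.28, 0.96, 0.001], [0.96, -0.28, -0.001], [-0.001, 0.001, -1.0]]
force: [0.2, -0.5, 0.5]
gripper_width: 0.0703
finger_force: 0.0
small 5755 [ 425.3 -327.8] [102.7  51.2] 73.1 0.0404
plate 1215 [ 425.5 -327.1] [89.5 66. ] 73.9 0.0319
stack 7295 [ 425.4 -327.8] [102.4  66.2] 73.8 0.0389
t10.97 delta [ -1.9   0.2 125.9] len 126 rot [ 0.     -0.0002 -0.0007] deg 0.0 j6 -29
```

```bash
python3 -m handwheel '{"delta_pos":[[0,0,25],[-0.5,-0.5,55],[-0.5,-0.5,85],[-0.5,-0.5,105],[-0.5,-0.5,115],[-0.5,-0.5,120],[-0.5,-0.5,123],[-0.5,-0.5,125],[-0.5,-0.5,125.5],[-0.5,-0.5,125.5]],"angular":[[0,0,0],[0,0,0.007],[0,0,0.007],[0,0,0.007],[0,0,0.007],[0,0,0.007],[0,0,0.007],[0,0,0.007],[0,0,0.007],[0,0,0.007]],"hand":[0.6,0.6,0.6,0.6,0.6,0.6,0.6,0.6,0.6,0.6]}'; python3 -c "
from h import *
go(.4256,-.3280,.034,-16.8)"
```

```text
t: 11.8
tool_pos: [0.4263, -0.327, 0.0352]
eef_rot: [[0.285, 0.959, 0.001], [0.959, -0.285, -0.001], [-0.001, 0.001, -1.0]]
force: [-0.2, -1.1, -0.8]
gripper_width: 0.0704
finger_force: 0.0
t11.80 delta [-1.1 -0.4  1.2] len 2 rot [0.0013 0.0008 0.0043] deg 0.3 j6 -28
```

```bash
python3 -m handwheel '{"delta_pos":[[-1,-0.5,1],[-1,-0.5,1],[-1,-0.5,1],[-1,-0.5,1],[-1,-0.5,1],[-1,-0.5,1],[-1,-0.5,1],[-1,-0.5,1]],"angular":[[0.001,0,0],[0.001,0,0],[0.001,0,0],[0.001,0,0],[0.001,0,0],[0.001,0,0],[0.001,0,0],[0.001,0,0]],"hand":[0.6,0.4,0.2,-0.2,-1,-1,-1,-1]}'
```

```text
t: 12.47
tool_pos: [0.425, -0.3276, 0.0335]
eef_rot: [[0.285, 0.959, -0.001], [0.959, -0.285, -0.0], [-0.0, -0.001, -1.0]]
force: [-0.6, 0.3, 3.4]
gripper_width: 0.0516
finger_force: 30.0
```

```bash
python3 -m handwheel '{"delta_pos":[[0,0,-0.5],[0,0,-1],[0,0,-2],[0,0,-4],[0,0,-8],[0,0,-16],[0,0,-28],[0,0,-36],[0,0,-40],[0,0,-40]],"angular":[[0,0,0],[0,0,0],[0,0,0],[0,0,0],[0,0,0],[0,0,0],[0,0,0],[0,0,0],[0,0,0],[0,0,0]],"hand":[-1,-1,-1,-1,-1,-1,-1,-1,-1,-1]}'
python3 - <<'E'
from h import *
p,d=eyes.grab_frame('wrist');q,_=eyes.grab_frame('scene')
im=np.hstack([cv2.resize(p[120:330,170:380],(400,400),interpolation=2),cv2.resize(q[235:325,300:390],(400,400),interpolation=2)])
cv2.imwrite('pics/w6.png',im[:,:,::-1])
go(.6393,.1789,.12,-13.6)
E
```

```text
t: 13.3
tool_pos: [0.4257, -0.3281, 0.0747]
eef_rot: [[0.285, 0.959, 0.001], [0.959, -0.285, -0.001], [-0.001, 0.001, -1.0]]
force: [0.3, 0.2, -1.5]
gripper_width: 0.0516
finger_force: 30.0
t13.40 delta [546.4  61.1 -46.7] len 552 rot [-0.0008  0.0002 -0.0517] deg 3.0 j6 -28
```

View pics/w6.png

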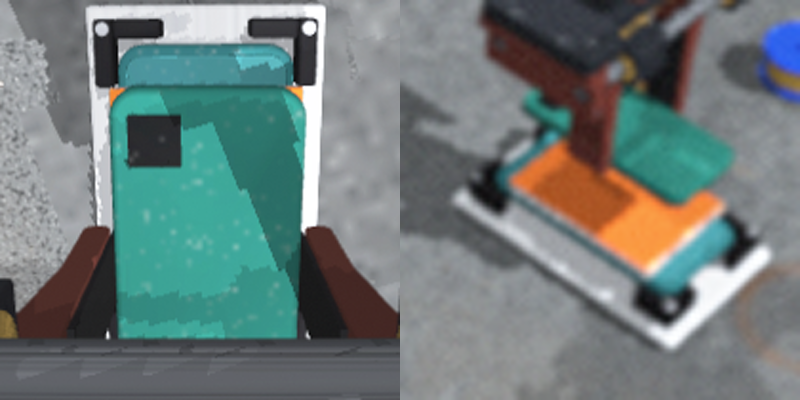

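The small phone hangs level and the plate has stayed behind. Carry it to the yellow cradle at about z = 0.15.

```bash
python3 -m handwheel '{"delta_pos":[[5,1,-15],[20,2,-40],[50,6,-62],[85,10,-75],[120,14,-77],[155,17,-77],[190,21,-77],[225,25,-77],[260,29,-77],[295,33,-77]],"angular":[[0,0,0],[0,0,0],[0,0,0],[0,0,-0.01],[0,0,-0.02],[0,0,-0.03],[0,0,-0.04],[0,0,-0.05],[0,0,-0.052],[0,0,-0.052]],"hand":[-1,-1,-1,-1,-1,-1,-1,-1,-1,-1]}'; python3 -c "
from h import *
go(.6393,.1789,.15,-13.6)"
```

```text
t: 14.23
tool_pos: [0.5406, -0.0523, 0.1497]
eef_rot: [[0.235, 0.972, -0.002], [0.972, -0.235, 0.001], [-0.0, -0.002, -1.0]]
force: [0.3, 0.2, -0.7]
gripper_width: 0.0521
finger_force: 30.0
t14.23 delta [247.9  41.7  -0.4] len 251 rot [-0.0024  0.      0.0005] deg 0.1 j6 1
```

```bash
python3 -m handwheel '{"delta_pos":[[35,6,0],[65,11,0],[90,15,0],[110,19,0],[125,21,0],[130,22,0],[130,22,0]],"angular":[[0,0,0],[0,0,0],[0,0,0],[-0.001,0,0],[-0.001,0,0],[-0.002,0,0],[-0.002,0,0]],"hand":[-1,-1,-1,-1,-1,-1,-1]}'
cat > see.py <<'E'
from h import *
def cloud(name='wrist'):
    m=eyes.camera_model(name);p,d=eyes.grab_frame(name)
    vv,uu=np.mgrid[0:420,0:560];P=bydepth(m,np.c_[uu.ravel(),vv.ravel()],d.ravel());P[d.ravel()==0]=9
    return p,d,P,p.reshape(-1,3).astype(int)
def rect(n,P,k):
    I=np.zeros(420*560,np.uint8);I[k]=1
    c,l,s,_=cv2.connectedComponentsWithStats(I.reshape(420,560));l=l.ravel()
    k=l==1+np.argmax(s[1:,4]);X=P[k]
    r=cv2.minAreaRect(X[:,:2].astype(np.float32)*1000);print(n,k.sum(),np.round(r[0],1),np.round(r[1],1),round(r[2],1),'z',np.percentile(X[:,2],[2,50,98]).round(4))
E
python3 - <<'E'
from see import *
p,d,P,q=cloud()
near=np.hypot(P[:,0]-.6393,P[:,1]-.1789)<.1
rect('yellow',P,near&(P[:,2]<.03)&(P[:,2]>.005))
rect('pad',P,near&(P[:,2]<.03)&(P[:,2]>.0115)&(q.max(1)-q.min(1)<45))
cv2.imwrite('pics/w7.png',p[:,:,::-1])
go(.6393,.1789,.15,-13.6)
E
```

```text
t: 14.82
tool_pos: [0.5925, 0.0678, 0.1497]
eef_rot: [[0.233, 0.972, -0.0], [0.972, -0.233, -0.0], [-0.0, 0.0, -1.0]]
force: [0.3, -0.1, -1.6]
gripper_width: 0.0518
finger_force: 30.0
yellow 14442 [639.7 174.2] [128.2  87.5] 76.4 z [0.0063 0.0085 0.0202]
pad 4137 [640.8 180.1] [85.5 35.6] 76.5 z [0.0122 0.0138 0.0153]
t14.87 delta [120.   19.7  -0.3] len 122 rot [-0.0003  0.0007  0.0011] deg 0.1 j6 13
```

View pics/w7.png

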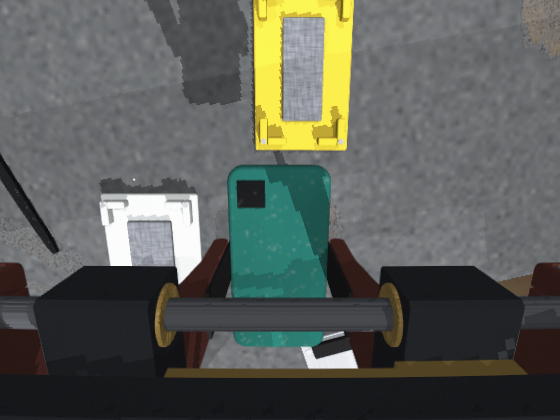

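The wrist view shows the phone in the gripper at (280,250), the yellow cradle ahead at (303,70), the white cradle at left (150,235) and the rest just behind. The cradle's centre is about (0.6409, 0.1798).

```bash
python3 -m handwheel '{"delta_pos":[[25,4,0],[60,10,0],[90,15,0],[110,18,0],[120,21,0],[121.5,21,20],[121.5,21,55],[121.5,21,85],[121.5,21,105],[121.5,21,110]],"angular":[[0,0,0],[0,0,0],[0,0,0],[0,0,0],[0,0,0],[0,0,0],[0,0,0],[0,0,0],[0,0,0],[0,0,0]],"hand":[-1,-1,-1,-1,-1,-1,-1,-1,-1,-1]}'; python3 -c "
from h import *
go(.6409,.1798,.0165,-13.55)
go(.6409,.1798,.0165,-13.55)"
```

```text
t: 15.7
tool_pos: [0.6381, 0.1778, 0.0362]
eef_rot: [[0.236, 0.972, -0.007], [0.972, -0.236, -0.002], [-0.004, -0.006, -1.0]]
force: [-0.5, -0.1, -1.0]
gripper_width: 0.0516
finger_force: 30.0
t15.70 delta [ 2.7  2.3 19.7] len 20 rot [-0.0061  0.0036 -0.0017] deg 0.4 j6 23
t15.70 delta [ 2.7  2.3 19.7] len 20 rot [-0.0061  0.0036 -0.0017] deg 0.4 j6 23
```

```bash
python3 -m handwheel '{"delta_pos":[[0,0,0],[0,0,0],[0,0,0],[0,0,0]],"angular":[[0,0,0],[0,0,0],[0,0,0],[0,0,0]],"hand":[-1,-1,-1,-1]}'; python3 -c "
from see import *
p,d,P,q=cloud()
near=np.hypot(P[:,0]-.6409,P[:,1]-.1798)<.11
rect('yellow',P,near&(P[:,2]<.03)&(P[:,2]>.005)&(q[:,0]>q[:,2]+60))
rect('phone',P,near&(P[:,2]<.06)&(P[:,2]>.034)&(q[:,1]>q[:,0]+30))
go(.6409,.1798,.0165,-13.55)"
```

```text
t: 16.03
tool_pos: [0.6432, 0.1802, 0.0422]
eef_rot: [[0.235, 0.972, 0.004], [0.972, -0.235, 0.0], [0.001, 0.004, -1.0]]
force: [-0.2, -0.3, -1.3]
gripper_width: 0.0517
finger_force: 30.0
yellow 7139 [648.9 212.2] [71.4 87.3] 76.5 z [0.0064 0.008  0.0206]
phone 12126 [646.7 195.7] [71.8 51.8] 76.4 z [0.0478 0.0491 0.0504]
t16.08 delta [-1.  -1.9 25.5] len 26 rot [ 0.0035 -0.0012 -0.0006] deg 0.2 j6 23
```

```bash
python3 -m handwheel '{"delta_pos":[[0,0,5],[0,0,12],[0,0,16],[0,0,18],[0,0,18],[0,0,18]],"angular":[[0,0,0],[0,0,0],[0,0,0],[0,0,0],[0,0,0],[0,0,0]],"hand":[-1,-1,-1,-1,-1,-1]}'; python3 -c "
from h import *
go(.641,.1797,.0165,-13.55)"
```

```text
t: 16.58
tool_pos: [0.6414, 0.1803, 0.0218]
eef_rot: [[0.235, 0.972, -0.0], [0.972, -0.235, -0.0], [-0.0, 0.0, -1.0]]
force: [-1.1, -0.5, -0.9]
gripper_width: 0.0516
finger_force: 30.0
t16.58 delta [-0.6 -0.2  5.3] len 5 rot [ 0.      0.0003 -0.0004] deg 0.0 j6 23
```

```bash
python3 -m handwheel '{"delta_pos":[[-0.5,0,2],[-0.5,0,4],[-0.5,0,5],[-0.5,0,5.5],[-0.5,0,6],[-0.5,0,6.5],[-0.5,0,6.5],[-0.5,0,6.5]],"angular":[[0,0,0],[0,0,0],[0,0,0],[0,0,0],[0,0,0],[0,0,0],[0,0,0],[0,0,0]],"hand":[-1,-1,-1,-1,-1,-1,-1,-1]}'
```

```text
t: 17.25
tool_pos: [0.6416, 0.1798, 0.0158]
eef_rot: [[0.235, 0.972, 0.001], [0.972, -0.235, -0.0], [0.0, 0.001, -1.0]]
force: [-1.0, 0.5, -1.7]
gripper_width: 0.0514
finger_force: 30.0
```

```bash
python3 -m handwheel '{"delta_pos":[[0,0,0.5],[0,0,0.9],[0,0,1.2],[0,0,1.2],[0,0,1.2]],"angular":[[0,0,0],[0,0,0],[0,0,0],[0,0,0],[0,0,0]],"hand":[-1,-1,-1,-1,-1]}'
```

```text
t: 17.67
tool_pos: [0.6417, 0.1798, 0.0153]
eef_rot: [[0.235, 0.972, 0.001], [0.972, -0.235, -0.0], [0.0, 0.001, -1.0]]
force: [-2.1, -1.1, 4.6]
gripper_width: 0.0517
finger_force: 30.0
```

```bash
python3 -m handwheel '{"delta_pos":[[0,0,0],[0,0,0],[0,0,0],[0,0,-1],[0,0,-6],[0,0,-25],[0,0,-55],[0,0,-90],[0,0,-125],[0,0,-145]],"angular":[[0,0,0],[0,0,0],[0,0,0],[0,0,0],[0,0,0],[0,0,0],[0,0,0],[0,0,0],[0,0,0],[0,0,0]],"hand":[0.5,0.5,0.5,0.5,0.5,0.6,0.6,0.6,0.6,0.6]}'; python3 -c "
from see import *
p,d,P,q=cloud()
near=np.hypot(P[:,0]-.6409,P[:,1]-.1798)<.11
rect('phone',P,near&(P[:,2]<.04)&(P[:,2]>.01)&(q[:,1]>q[:,0]+30)&(q[:,2]>q[:,0]+20))
go(.426,-.3275,.16,-16.2)"
```

```text
t: 18.5
tool_pos: [0.6432, 0.1802, 0.1641]
eef_rot: [[0.235, 0.972, 0.006], [0.972, -0.235, 0.001], [0.002, 0.005, -1.0]]
force: [1.2, -0.7, 1.6]
gripper_width: 0.0704
finger_force: 0.0
phone 4954 [641.3 179.7] [101.6  51.1] 76.3 z [0.0207 0.0222 0.0237]
t18.55 delta [-545.3  -94.     4.2] len 553 rot [ 0.0102 -0.0044  0.0459] deg 2.7 j6 23
```

The small phone lies flat at its place: (641.3, 179.7), angle 76.3°, top at 22 mm. Back for the plate.

```bash
python3 -m handwheel '{"delta_pos":[[-25,-4,0],[-60,-10,0],[-100,-17,0],[-140,-24,0],[-180,-31,0],[-220,-38,0],[-260,-45,0],[-300,-52,0],[-335,-58,0],[-370,-64,0]],"angular":[[0,0,0],[0,0,0],[0,0,0.01],[0,0,0.02],[0,0,0.03],[0,0,0.04],[0,0,0.046],[0,0,0.046],[0,0,0.046],[0,0,0.046]],"hand":[1,1,1,1,1,1,1,1,1,1]}'; python3 -c "
from h import *
go(.426,-.3275,.16,-16.2)"
```

```text
t: 19.38
tool_pos: [0.4913, -0.1664, 0.1597]
eef_rot: [[0.28, 0.96, 0.001], [0.96, -0.28, -0.0], [-0.0, 0.001, -1.0]]
force: [0.6, -0.6, -1.4]
gripper_width: 0.0879
finger_force: 0.0
t19.38 delta [-172.9  -17.6   -0.3] len 174 rot [ 0.0011  0.     -0.0006] deg 0.1 j6 -10
```

```bash
python3 -m handwheel '{"delta_pos":[[-40,-4,0],[-80,-8,0],[-115,-12,0],[-142,-15,0],[-160,-17,0],[-170,-17.5,0],[-173,-17.5,0],[-173,-17.5,0],[-173,-17.5,0]],"angular":[[0,0,0],[0,0,0],[0,0,0],[0,0,0],[0,0,0],[0,0,0],[0,0,0],[0,0,0],[0,0,0]],"hand":[1,1,1,1,1,1,1,1,1]}'; python3 -c "
from see import *
p,d,P,q=cloud()
near=np.hypot(P[:,0]-.426,P[:,1]+.3275)<.1
rect('plate',P,near&(q[:,0]>q[:,2]+60)&(P[:,2]>.026)&(P[:,2]<.037))
rect('lphone',P,near&(q[:,1]>q[:,0]+30)&(q[:,2]>q[:,0]+20)&(P[:,2]>.018)&(P[:,2]<.028))
go(.4257,-.3273,.026,-16.1)"
```

```text
t: 20.13
tool_pos: [0.4275, -0.325, 0.1594]
eef_rot: [[0.279, 0.96, 0.001], [0.96, -0.279, 0.001], [0.001, 0.0, -1.0]]
force: [-1.2, 1.2, 0.2]
gripper_width: 0.0879
finger_force: 0.0
plate 6435 [ 425.7 -327. ] [89.9 66. ] 73.8 z [0.0305 0.0319 0.0333]
lphone 950 [ 440.3 -276.8] [13.6 60.9] 74.7 z [0.022  0.0244 0.0261]
t20.18 delta [ -3.   -1.2 133.4] len 133 rot [ 0.0004 -0.0007 -0.001 ] deg 0.1 j6 -28
```

```bash
python3 -m handwheel '{"delta_pos":[[-1,-1,25],[-2,-1,55],[-2.5,-1,85],[-2.5,-1,108],[-2.5,-1,121],[-2.5,-1,127],[-2.5,-1,130],[-2.5,-1,132],[-2.5,-1,132],[-2.5,-1,132]],"angular":[[0,0,0],[0,0,0],[0,0,0],[0,0,0],[0,0,0],[0,0,0],[0,0,0],[0,0,0],[0,0,0],[0,0,0]],"hand":[1,1,1,1,1,1,1,1,1,1]}'; python3 -c "
from h import *
go(.4257,-.3273,.0255,-16.2)"
```

```text
t: 21.02
tool_pos: [0.4264, -0.3286, 0.0284]
eef_rot: [[0.279, 0.96, 0.002], [0.96, -0.279, -0.001], [-0.001, 0.002, -1.0]]
force: [-0.1, -0.3, 0.6]
gripper_width: 0.0883
finger_force: 0.0
t21.02 delta [ 1.  -1.   2.9] len 3 rot [0.0023 0.0007 0.0001] deg 0.1 j6 -29
```

```bash
python3 -m handwheel '{"delta_pos":[[0.5,-0.5,2],[0.5,-0.5,2.5],[0.5,-0.5,2.5],[0.5,-0.5,2.5],[0.5,-0.5,2.5],[0.5,-0.5,2.5],[0.5,-0.5,2.5],[0.5,-0.5,2.5],[0.5,-0.5,2.5],[0.5,-0.5,2.5]],"angular":[[0.001,0,0],[0.001,0,0],[0.001,0,0],[0.001,0,0],[0.001,0,0],[0.001,0,0],[0.001,0,0],[0.001,0,0],[0.001,0,0],[0.001,0,0]],"hand":[1,1,0.8,0.6,0.4,0,-1,-1,-1,-1]}'; python3 -c "
from h import *
go(.4257,-.3273,.0255,-16.2)"
```

```text
t: 21.85
tool_pos: [0.4254, -0.3277, 0.025]
eef_rot: [[0.279, 0.96, -0.0], [0.96, -0.279, 0.0], [-0.0, -0.0, -1.0]]
force: [-0.1, 0.1, 2.7]
gripper_width: 0.0655
finger_force: 30.0
t21.85 delta [ 0.4  0.2 -0.5] len 1 rot [-0.0001  0.     -0.0002] deg 0.0 j6 -29
```

```bash
python3 -m handwheel '{"delta_pos":[[0,0,-0.5],[0,0,-1],[0,0,-2],[0,0,-4],[0,0,-8],[0,0,-16],[0,0,-28],[0,0,-36],[0,0,-40],[0,0,-40]],"angular":[[0,0,0],[0,0,0],[0,0,0],[0,0,0],[0,0,0],[0,0,0],[0,0,0],[0,0,0],[0,0,0],[0,0,0]],"hand":[-1,-1,-1,-1,-1,-1,-1,-1,-1,-1]}'
python3 - <<'E'
from see import *
p,d,P,q=cloud()
near=np.hypot(P[:,0]-.426,P[:,1]+.3275)<.1
rect('plate',P,near&(q[:,0]>q[:,2]+60)&(P[:,2]>.05)&(P[:,2]<.09))
rect('lphone',P,near&(q[:,1]>q[:,0]+30)&(q[:,2]>q[:,0]+20)&(P[:,2]<.04))
go(.6153,-.1405,.14,3.8)
E
```

```text
t: 22.68
tool_pos: [0.4261, -0.3283, 0.0663]
eef_rot: [[0.279, 0.96, 0.002], [0.96, -0.279, -0.002], [-0.001, 0.002, -1.0]]
force: [-0.7, 0.5, -1.3]
gripper_width: 0.0651
finger_force: 30.0
plate 15116 [ 429.4 -315.6] [65.9 66.4] 73.7 z [0.072  0.0732 0.0744]
lphone 2908 [ 439.2 -280.1] [20.  61.7] 73.7 z [0.0225 0.0244 0.0259]
t22.73 delta [232.9 129.8 -74.3] len 277 rot [ 0.001   0.0009 -0.3493] deg 20.0 j6 -29
```

```bash
python3 -c "
from h import *
go(.622,-.24,.14,3.8)"
```

```text
t22.73 delta [139.2 164.  -74.2] len 228 rot [ 0.001   0.0009 -0.3493] deg 20.0 j6 -29
```

```bash
python3 -m handwheel '{"delta_pos":[[5,6,-20],[20,23,-50],[45,53,-70],[70,82,-74],[93,110,-74],[113,133,-74],[128,151,-74],[136,160,-74],[139,164,-74],[139,164,-74]],"angular":[[0,0,0],[0,0,-0.03],[0,0,-0.09],[0,0,-0.16],[0,0,-0.23],[0,0,-0.28],[0,0,-0.32],[0,0,-0.34],[0,0,-0.349],[0.001,0.001,-0.349]],"hand":[-1,-1,-1,-1,-1,-1,-1,-1,-1,-1]}'
python3 - <<'E'
from see import *
p,d,P,q=cloud()
near=(np.hypot(P[:,0]-.6153,P[:,1]+.1405)<.08)
rect('rest',P,near&(P[:,2]<.02)&(P[:,2]>.0012)&(P[:,1]>-.21))
rect('strips',P,near&(P[:,2]<.011)&(P[:,2]>.0055)&(q.max(1)<90))
g=p[:,:,::-1];cv2.imwrite('pics/w8.png',cv2.resize(g[0:230,150:430],None,fx=2.5,fy=2.5,interpolation=2))
m=eyes.camera_model('wrist');np.savez('pics/w8.npz',d=d,R=m['R'],t=m['t'])
go(.6153,-.1405,.14,3.8)
E
```

```text
t: 23.57
tool_pos: [0.6215, -0.2395, 0.1381]
eef_rot: [[-0.067, 0.998, -0.002], [0.998, 0.067, 0.002], [0.002, -0.002, -1.0]]
force: [-0.3, -1.2, -0.8]
gripper_width: 0.0655
finger_force: 30.0
rest 9263 [ 616.3 -138.7] [ 74.4 110.6] 4.1 z [0.0013 0.0025 0.0137]
strips 1255 [ 614.1 -110. ] [49.1 17.2] 3.8 z [0.0062 0.0078 0.0094]
t23.62 delta [99.7  1.2 -1.6] len 100 rot [-0.0029 -0.0019 -0.0008] deg 0.2 j6 -31
```

View pics/w8.png

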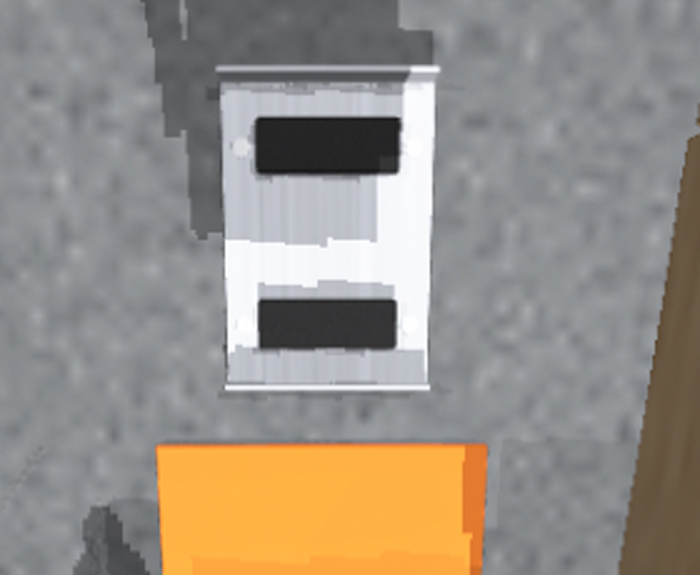

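The rest's strips are at crop (328,146) and (328,324), with its ends at y=67 (far) and y=387 (near).

Run:
```python
from h import *
w=np.load('pics/w8.npz');m=eyes.camera_model('wrist');m['R']=w['R'];m['t']=w['t']
C=lambda q:np.array(q,float)/2.5-.3+np.array([150,0])
S=onplane(m,C([(256,117),(399,117),(399,174),(256,174)]),.008);T=onplane(m,C([(259,299),(396,299),(396,349),(259,349)]),.008)
print(S.mean(0),T.mean(0),(S.mean(0)+T.mean(0))/2,np.linalg.norm(S[0]-S[1]),np.linalg.norm(T[0]-T[1]))
E=onplane(m,C([(216,67),(439,67),(430,386),(225,386)]),.014);print(E,E.mean(0))
v=S.mean(0)-T.mean(0);print(np.degrees(np.arctan2(v[1],v[0]))-90)
c=(S.mean(0)+T.mean(0))/2;go(c[0],c[1],.14,3.8)
```

```text
[ 0.61355258 -0.11100288  0.008     ] [ 0.61753612 -0.17033781  0.008     ] [ 0.61554435 -0.14067034  0.008     ] 0.04859525768802185 0.04884290404702747
[[ 0.57539193 -0.09050458  0.014     ]
 [ 0.64858633 -0.08575374  0.014     ]
 [ 0.6555774  -0.18939988  0.014     ]
 [ 0.58232156 -0.19422227  0.014     ]] [ 0.6154693  -0.13997012  0.014     ]
3.8408824947527336
t23.62 delta [99.5  1.4 -1.6] len 100 rot [-0.0029 -0.0019 -0.0008] deg 0.2 j6 -31
```

```bash
python3 -m handwheel '{"delta_pos":[[20,0,0],[50,0.5,0],[75,1,0],[92,1.3,0],[99,1.3,5],[99,1.3,25],[99,1.3,55],[99,1.3,80],[99,1.3,95],[99,1.3,100]],"angular":[[0,0,0],[0,0,0],[0,0,0],[0,0,0],[0,0,0],[0,0,0],[0,0,0],[0,0,0],[0,0,0],[0,0,0]],"hand":[-1,-1,-1,-1,-1,-1,-1,-1,-1,-1]}'; python3 -m handwheel '{"delta_pos":[[0,0,4],[0,0,8],[0,0,10],[0,0,10],[0,0,10]],"angular":[[0,0,0],[0,0,0],[0,0,0],[0,0,0],[0,0,0]],"hand":[-1,-1,-1,-1,-1]}'; python3 -c "
from see import *
p,d,P,q=cloud()
near=np.hypot(P[:,0]-.6155,P[:,1]+.14)<.1
rect('plate',P,near&(q[:,0]>q[:,2]+60)&(P[:,2]>.03)&(P[:,2]<.06))
go(.6155,-.1406,.011,3.8)"
```

```text
t: 24.45
tool_pos: [0.6137, -0.1414, 0.036]
eef_rot: [[-0.065, 0.998, -0.006], [0.998, 0.065, 0.002], [0.003, -0.006, -1.0]]
force: [-0.4, -0.2, -1.0]
gripper_width: 0.0656
finger_force: 30.0
t: 24.87
tool_pos: [0.6169, -0.1412, 0.0299]
eef_rot: [[-0.066, 0.998, 0.0], [0.998, 0.066, 0.001], [0.001, 0.0, -1.0]]
force: [-0.4, -0.8, -1.0]
gripper_width: 0.0652
finger_force: 30.0
plate 15128 [ 615.9 -128.2] [66.4 66.1] 3.9 z [0.0355 0.0367 0.038 ]
t24.92 delta [ 0.6 -1.4 18.9] len 19 rot [ 0.0003 -0.0007 -0.0003] deg 0.0 j6 -23
```

```bash
python3 -m handwheel '{"delta_pos":[[0,-0.5,4],[0,-1,10],[0,-1,14],[0,-1,17],[0,-1,18.5],[0,-1,19.3],[0,-1,20],[0,-1,20],[0,-1,20]],"angular":[[0,0,0],[0,0,0],[0,0,0],[0,0,0],[0,0,0],[0,0,0],[0,0,0],[0,0,0],[0,0,0]],"hand":[-1,-1,-1,-1,-1,-1,-1,-1,-1]}'
```

```text
t: 25.67
tool_pos: [0.6154, -0.141, 0.0092]
eef_rot: [[-0.066, 0.998, -0.001], [0.998, 0.066, 0.001], [0.001, -0.001, -1.0]]
force: [-0.4, -0.9, -1.2]
gripper_width: 0.0654
finger_force: 30.0
```

```bash
python3 -m handwheel '{"delta_pos":[[0,0,0.5],[0,0,0.9],[0,0,1.2],[0,0,1.2],[0,0,1.2]],"angular":[[0,0,0],[0,0,0],[0,0,0],[0,0,0],[0,0,0]],"hand":[-1,-1,-1,-1,-1]}'
```

```text
t: 26.08
tool_pos: [0.6156, -0.141, 0.0089]
eef_rot: [[-0.066, 0.998, -0.0], [0.998, 0.066, 0.001], [0.001, -0.0, -1.0]]
force: [-1.4, 0.0, 6.7]
gripper_width: 0.066
finger_force: 30.0
```

Contact on the strips. Release and lift.

```bash
python3 -m handwheel '{"delta_pos":[[0,0,0],[0,0,0],[0,0,0],[0,0,-1],[0,0,-6],[0,0,-25],[0,0,-55],[0,0,-90],[0,0,-125],[0,0,-150]],"angular":[[0,0,0],[0,0,0],[0,0,0],[0,0,0],[0,0,0],[0,0,0],[0,0,0],[0,0,0],[0,0,0],[0,0,0]],"hand":[0.8,0.8,0.8,0.8,0.8,0.9,1,1,1,1]}'; python3 -c "
from see import *
p,d,P,q=cloud()
near=np.hypot(P[:,0]-.6155,P[:,1]+.14)<.1
rect('plate',P,near&(q[:,0]>q[:,2]+60)&(P[:,2]>.005)&(P[:,2]<.06))
go(.4257,-.3275,.16,-16.2)"
```

```text
t: 26.92
tool_pos: [0.6164, -0.1414, 0.1613]
eef_rot: [[-0.066, 0.998, 0.002], [0.998, 0.066, 0.0], [0.0, 0.002, -1.0]]
force: [0.7, 0.3, 0.3]
gripper_width: 0.0876
finger_force: 0.0
plate 5790 [ 615.3 -140.3] [66.  89.2] 3.7 z [0.0142 0.0157 0.0171]
t26.97 delta [-172.  -205.3    4.7] len 268 rot [0.0088 0.0011 0.3489] deg 20.0 j6 -23
```

The plate lies flat at (615.3, -140.3), top at 16 mm. Now the large phone.

```bash
python3 -m handwheel '{"delta_pos":[[-12,-15,0],[-35,-42,0],[-60,-72,0],[-85,-101,0],[-110,-131,0],[-132,-158,0],[-150,-179,0],[-162,-194,0],[-170,-203,0],[-172,-205,0]],"angular":[[0,0,0.02],[0,0,0.07],[0,0,0.12],[0,0,0.17],[0,0,0.22],[0,0,0.27],[0,0,0.31],[0,0,0.33],[0,0,0.349],[0,0,0.349]],"hand":[1,1,1,1,1,1,1,1,1,1]}';python3 -m handwheel '{"delta_pos":[[0,0,0],[0,0,0],[0,0,0],[0,0,0]],"angular":[[0,0,0],[0,0,0],[0,0,0],[0,0,0]],"hand":[1,1,1,1]}'; python3 -c "
from see import *
p,d,P,q=cloud()
near=np.hypot(P[:,0]-.426,P[:,1]+.3275)<.1
rect('lphone',P,near&(q[:,1]>q[:,0]+30)&(q[:,2]>q[:,0]+20)&(P[:,2]<.035)&(P[:,2]>.018))
go(.4258,-.3275,.0125,-16.2)"
```

```text
t: 27.8
tool_pos: [0.4211, -0.3275, 0.158]
eef_rot: [[0.282, 0.959, -0.001], [0.959, -0.282, 0.001], [0.001, -0.001, -1.0]]
force: [-0.8, 0.3, 0.9]
gripper_width: 0.0879
finger_force: 0.0
t: 28.13
tool_pos: [0.4231, -0.3255, 0.1578]
eef_rot: [[0.278, 0.961, -0.001], [0.961, -0.278, 0.002], [0.001, -0.001, -1.0]]
force: [0.7, -0.3, -0.7]
gripper_width: 0.0881
finger_force: 0.0
lphone 7499 [ 425.3 -327.7] [119.4  61.8] 73.7 z [0.0227 0.0244 0.0259]
t28.18 delta [ -1.2   3.4 145.3] len 145 rot [-0.0013 -0.0011  0.0014] deg 0.1 j6 -29
```

```bash
python3 -m handwheel '{"delta_pos":[[-1,2,25],[-1.5,2.5,55],[-1.5,2.5,85],[-1.5,2.5,112],[-1.5,2.5,128],[-1.5,2.5,134],[-1.5,2.5,138],[-1.5,2.5,140],[-1.5,2.5,140],[-1.5,2.5,140]],"angular":[[0,0,0],[0,0,0],[0,0,0],[0,0,0],[0,0,0],[0,0,0],[0,0,0],[0,0,0],[0,0,0],[0,0,0]],"hand":[1,1,1,1,1,1,1,1,1,1]}'; python3 -c "
from h import *
go(.4254,-.3276,.0125,-16.2)"
```

```text
t: 29.02
tool_pos: [0.4248, -0.3288, 0.0188]
eef_rot: [[0.279, 0.96, 0.0], [0.96, -0.279, -0.0], [0.0, 0.0, -1.0]]
force: [-0.1, -0.6, -0.3]
gripper_width: 0.0879
finger_force: 0.0
t29.02 delta [1.3 0.2 6.3] len 6 rot [ 0.0003 -0.     -0.0001] deg 0.0 j6 -29
```

```bash
python3 -m handwheel '{"delta_pos":[[0.5,0,2],[0.5,0,4.5],[0.5,0,5.5],[0.5,0,5.5],[0.5,0,5.5],[0.5,0,5.5],[0.5,0,5.5],[0.5,0,5.5],[0.5,0,5.5],[0.5,0,5.5]],"angular":[[0,0,0],[0,0,0],[0,0,0],[0,0,0],[0,0,0],[0,0,0],[0,0,0],[0,0,0],[0,0,0],[0,0,0]],"hand":[1,1,0.8,0.6,0.4,0,-1,-1,-1,-1]}'; python3 -c "
from h import *
go(.4254,-.3276,.0125,-16.2)"
```

```text
t: 29.85
tool_pos: [0.4243, -0.3279, 0.0124]
eef_rot: [[0.279, 0.96, -0.001], [0.96, -0.279, 0.001], [0.001, -0.001, -1.0]]
force: [1.0, -0.5, 0.5]
gripper_width: 0.0616
finger_force: 30.0
t29.85 delta [ 0.6  0.9 -0.1] len 1 rot [-0.0011 -0.0008 -0.0003] deg 0.1 j6 -29
```

```bash
python3 -m handwheel '{"delta_pos":[[0,0,-0.5],[0,0,-1.5],[0,0,-3],[0,0,-6],[0,0,-11],[0,0,-18],[0,0,-30],[0,0,-50],[0,0,-60],[0,0,-60]],"angular":[[0,0,0],[0,0,0],[0,0,0],[0,0,0],[0,0,0],[0,0,0],[0,0,0],[0,0,0],[0,0,0],[0,0,0]],"hand":[-1,-1,-1,-1,-1,-1,-1,-1,-1,-1]}'
python3 - <<'E'
from see import *
p,d,P,q=cloud()
near=np.hypot(P[:,0]-.426,P[:,1]+.3275)<.1
rect('lphone',P,near&(q[:,1]>q[:,0]+30)&(q[:,2]>q[:,0]+20)&(P[:,2]>.05))
c=np.array([.4511,.0306])-.115*np.array([.232,.973]);print(c)
go(c[0],c[1],.14,-13.5)
E
```

```text
t: 30.68
tool_pos: [0.4256, -0.3292, 0.0749]
eef_rot: [[0.279, 0.96, 0.002], [0.96, -0.279, -0.002], [-0.001, 0.003, -1.0]]
force: [-0.3, -0.5, -1.4]
gripper_width: 0.0621
finger_force: 30.0
lphone 18146 [ 431.4 -308.5] [77.6 61.9] 73.8 z [0.0854 0.0869 0.0883]
[ 0.42442  -0.081295]
t30.73 delta [237.3 -69.7 -66.5] len 256 rot [ 0.0015  0.0007 -0.0473] deg 2.7 j6 -29
```

```bash
python3 -m handwheel '{"delta_pos":[[5,-1,-20],[25,-7,-45],[60,-18,-60],[98,-29,-66],[135,-40,-66],[170,-50,-66],[200,-59,-66],[222,-65,-66],[234,-69,-66],[237,-70,-66]],"angular":[[0,0,0],[0,0,0],[0,0,-0.01],[0,0,-0.02],[0,0,-0.03],[0,0,-0.04],[0,0,-0.047],[0,0,-0.047],[0,0,-0.047],[0,0,-0.047]],"hand":[-1,-1,-1,-1,-1,-1,-1,-1,-1,-1]}';python3 -m handwheel '{"delta_pos":[[0,0,0],[0,0,0],[0,0,0]],"angular":[[0,0,0],[0,0,0],[0,0,0]],"hand":[-1,-1,-1]}'; python3 -c "
from see import *
p,d,P,q=cloud()
near=np.hypot(P[:,0]-.4511,P[:,1]-.0306)<.11
rect('white',P,near&(P[:,2]<.03)&(P[:,2]>.005))
rect('pad',P,near&(P[:,2]<.03)&(P[:,2]>.0115)&(q.max(1)<190)&(q.max(1)-q.min(1)<45))
go(.4511,.0306,.14,-13.4)"
```

```text
t: 31.57
tool_pos: [0.4219, -0.0784, 0.1379]
eef_rot: [[0.232, 0.973, -0.003], [0.973, -0.232, 0.003], [0.002, -0.004, -1.0]]
force: [0.4, -0.2, -1.2]
gripper_width: 0.0619
finger_force: 30.0
t: 31.82
tool_pos: [0.4236, -0.0818, 0.1385]
eef_rot: [[0.235, 0.972, -0.001], [0.972, -0.235, 0.001], [0.001, -0.001, -1.0]]
force: [0.4, -0.2, -1.4]
gripper_width: 0.0619
finger_force: 30.0
white 16423 [450.1  29. ] [121.8  97.9] 76.4 z [0.0064 0.0087 0.0191]
pad 1038 [454.3  49.9] [62.3 42.8] 76.4 z [0.0122 0.0138 0.0154]
t31.87 delta [115.7   0.4  -1.4] len 116 rot [-0.0012 -0.0007 -0.0033] deg 0.2 j6 -7
```

```bash
python3 -m handwheel '{"delta_pos":[[20,0,0],[50,0,0],[80,0,0],[102,0,0],[113,0,5],[116,0,25],[116,0,55],[116,0,80],[116,0,90],[116,0,94]],"angular":[[0,0,0],[0,0,0],[0,0,0],[0,0,0],[0,0,-0.002],[0,0,-0.003],[0,0,-0.003],[0,0,-0.003],[0,0,-0.003],[0,0,-0.003]],"hand":[-1,-1,-1,-1,-1,-1,-1,-1,-1,-1]}';python3 -m handwheel '{"delta_pos":[[0,0,0],[0,0,0],[0,0,0],[0,0,0],[0,0,0]],"angular":[[0,0,0],[0,0,0],[0,0,0],[0,0,0],[0,0,0]],"hand":[-1,-1,-1,-1,-1]}'; python3 -c "
from see import *
p,d,P,q=cloud()
near=np.hypot(P[:,0]-.4511,P[:,1]-.0306)<.13
rect('white',P,near&(P[:,2]<.03)&(P[:,2]>.005)&(q.max(1)-q.min(1)<45))
rect('lphone',P,near&(q[:,1]>q[:,0]+30)&(q[:,2]>q[:,0]+20)&(P[:,2]>.04))
go(.4511,.0306,.014,-13.5)"
```

```text
t: 32.7
tool_pos: [0.4488, 0.0313, 0.0426]
eef_rot: [[0.232, 0.973, -0.005], [0.973, -0.232, 0.001], [0.0, -0.005, -1.0]]
force: [-0.0, 0.2, -2.2]
gripper_width: 0.0614
finger_force: 30.0
t: 33.12
tool_pos: [0.4511, 0.032, 0.0456]
eef_rot: [[0.231, 0.973, 0.001], [0.973, -0.231, 0.001], [0.001, 0.001, -1.0]]
force: [-0.1, 0.8, -1.2]
gripper_width: 0.0619
finger_force: 30.0
white 6911 [459.6  68. ] [77.8 97.6] 76.6 z [0.0062 0.0081 0.0208]
lphone 18123 [455.7  52.9] [77.6 61.5] 76.7 z [0.0561 0.0577 0.059 ]
t33.17 delta [-1.4  0.5 31.5] len 31 rot [ 0.0002 -0.0012  0.0026] deg 0.2 j6 9
```

```bash
python3 -m handwheel '{"delta_pos":[[-1.5,0,5],[-1.8,0,13],[-1.8,0,21],[-1.8,0,27],[-1.8,0,30],[-1.8,0,32],[-1.8,0,33],[-1.8,0,33.5],[-1.8,0,33.5],[-1.8,0,33.5]],"angular":[[0,0,0],[0,0,0],[0,0,0],[0,0,0],[0,0,0],[0,0,0],[0,0,0],[0,0,0],[0,0,0],[0,0,0]],"hand":[-1,-1,-1,-1,-1,-1,-1,-1,-1,-1]}'
```

```text
t: 34.0
tool_pos: [0.4501, 0.0304, 0.0114]
eef_rot: [[0.231, 0.973, -0.001], [0.973, -0.231, 0.001], [0.001, -0.001, -1.0]]
force: [0.2, -0.5, -0.8]
gripper_width: 0.062
finger_force: 30.0
```

```bash
python3 -m handwheel '{"delta_pos":[[0,0,0.5],[0,0,0.9],[0,0,1.3],[0,0,1.3],[0,0,1.3]],"angular":[[0,0,0],[0,0,0],[0,0,0],[0,0,0],[0,0,0]],"hand":[-1,-1,-1,-1,-1]}'
```

```text
t: 34.42
tool_pos: [0.4501, 0.0304, 0.0103]
eef_rot: [[0.231, 0.973, -0.001], [0.973, -0.231, 0.001], [0.001, -0.001, -1.0]]
force: [-0.8, -0.1, 5.5]
gripper_width: 0.0619
finger_force: 30.0
```

```bash
python3 -m handwheel '{"delta_pos":[[0,0,0],[0,0,0],[0,0,0],[0,0,-1],[0,0,-6],[0,0,-25],[0,0,-55],[0,0,-90],[0,0,-125],[0,0,-150]],"angular":[[0,0,0],[0,0,0],[0,0,0],[0,0,0],[0,0,0],[0,0,0],[0,0,0],[0,0,0],[0,0,0],[0,0,0]],"hand":[0.8,0.8,0.8,0.8,0.8,0.9,1,1,1,1]}';python3 -m handwheel '{"delta_pos":[[0,0,0],[0,0,0],[0,0,0],[0,0,0]],"angular":[[0,0,0],[0,0,0],[0,0,0],[0,0,0]],"hand":[1,1,1,1]}'
python3 - <<'E'
from see import *
p,d,P,q=cloud()
near=np.hypot(P[:,0]-.4511,P[:,1]-.0306)<.11
rect('lphone',P,near&(q[:,1]>q[:,0]+30)&(q[:,2]>q[:,0]+20)&(P[:,2]>.01)&(P[:,2]<.04))
t,_=eyes.grab_frame('top');s,_=eyes.grab_frame('scene')
im=np.hstack([cv2.resize(t[150:280,130:420],(400,300),interpolation=2),cv2.resize(s[150:320,170:440],(400,300),interpolation=2)])
cv2.imwrite('pics/end.png',im[:,:,::-1])
E
```

```text
t: 35.25
tool_pos: [0.4506, 0.0302, 0.163]
eef_rot: [[0.231, 0.973, 0.001], [0.973, -0.231, 0.001], [0.001, 0.001, -1.0]]
force: [0.6, 0.0, -0.0]
gripper_width: 0.0881
finger_force: 0.0
t: 35.58
tool_pos: [0.4488, 0.0303, 0.1588]
eef_rot: [[0.231, 0.973, -0.004], [0.973, -0.231, 0.001], [0.001, -0.004, -1.0]]
force: [-0.0, -0.1, 0.4]
gripper_width: 0.0879
finger_force: 0.0
lphone 7389 [450.1  31.7] [116.7  61.7] 76.7 z [0.0207 0.0224 0.0239]
```

View pics/end.png

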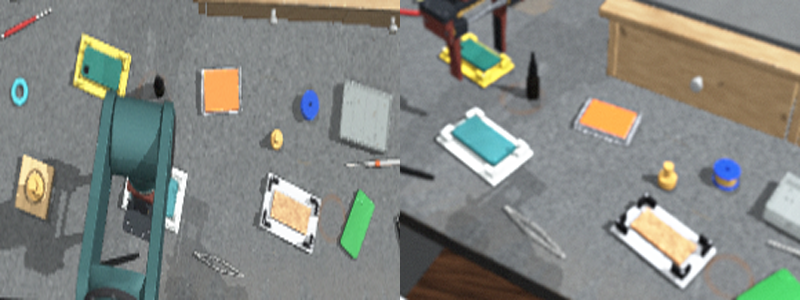

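The pictures show the weight in the block's well (35,185), the small phone in the yellow cradle (100,65), the plate orange side up on the rest (222,90), and the large phone flat in the white cradle (485,140 in the right half). The bottle and spool stand where they were, and the jig is empty.

```bash
python3 -c "
from plant import ticket
print(ticket.sign_off())"
```

```text
the job is handed in; nothing more can be done
None
```

The job is handed in: the weight, both phones and the plate are each in their place, unstacked top down in about 36 s; on its first lowering the weight rubbed the well wall at about 16 N, so I lifted it, shifted it and set it down cleanly.

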